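# Give the orange-ringed bench camera a focus target, then lock the focus

## Robot

A 6-joint arm with a two-finger parallel gripper is mounted at the origin on the work surface. World frame = base frame: x ahead of the robot, y to its left, z up, the work surface at z = 0. Lengths are in m, angles in rad, forces in N, time in s.
With the tool pointing down it reaches from about 0.25 to 0.8 m from the base axis. Payload 8.5 kg.
Tool frame: the origin (TCP) lies at the very end of the fingers, on their centre line; the grasp point (between the pads) lies 19 mm behind it; z points along the fingers, y is the direction in which the jaws open and shut (so a half turn about z gives the same grasp; the last joint's range is limited). The gripper opens to 85 mm and grips with 20 to 120 N. Pads are 22 mm wide; open, the fingers measure 114 mm over their backs; the gripper's body (76 mm by 85 mm) begins 54 mm behind the grasp point. The pads swing forward as they close: fully open they stand 13 mm farther back than shut.
Start: joints at [1.29, 0.238, -0.013, 1.319, 0, 1.571], TCP at [0.145, 0.504, 0.231] pointing down, gripper open.
Joint ranges: [-2.66, 2.66], [-1.03, 1.9], [-1.14, 1.46], [-1.82, 2.27], [-1.45, 1.34], [-3.14, 3.14]. Speed limits (rad/s): [2.22, 2.22, 2.79, 3.14, 3.14, 3.14].

## Interface

Orientations are given as a unit quaternion [x, y, z, w].
In Python, from workcell import sensors, capture, camera_params, workorder, trace gives the robot as it stands.
- The arm moves only by the shell command python3 -m creep 'ROWS' [OPENING] [FORCE]. ROWS is text: rows parted by semicolons, each of 4 numbers parted by spaces: the shift along the tool's x, y, z in units of 50 mm (1.0 is 50 mm), then the turn about the tool's z in units of 6 degrees (1.0 is 6 degrees). A call has 1 to 10 rows; each row is the pose to reach, as a shift and turn from the pose commanded when the call began, along the tool's axes at that moment; what a row does not reach only later rows make up. A row lasts 1/10 s, in which the tool goes at most 50 mm and 8.59 degrees, less where a joint would pass 70% of its speed; a pose out of reach is approached as far as the arm can. A call with a gripper value outside its range is refused whole. OPENING is the closure, from 0 (fully open) to 1 (shut), set as the call begins (- or left out, the last holds). The fingers move at their own pace and stop on an object; FORCE is the grip in N (left out, the last holds). Time passes only in rows, so rows that repeat a pose let the fingers close. It gives the time, the measured TCP pose, the force and the opening at its end, in the units of the state.
- sensors.state(): the state, without advancing time (a new reading comes with each control period).
- capture(name): name is "scene" or "top" or "wrist"; returns (picture, depth): 384x512x3 uint8, red, green, blue; 384x512 float32, m along the optical axis (not along the pixel's ray), 0 where there is no reading.
- camera_params(name): a dict with "camera_matrix" (3x3 intrinsics, pixels), "rvec" (rotation vector, rad) and "tvec" (3), from world to camera coordinates, as OpenCV has them. Camera axes: x right, y down, z forward; pixel columns grow to the right and rows downward; lengths in m; the calibration is good to about 2 mm. A picture is of the moment at which its call begins: read the wrist's pose just before it. camera_params takes no time and is no camera call; for the wrist camera it gives the pose at the moment of the call.
- workorder.close_job(): hands the job in, once; it reports no verdict.
Trained networks look in the newest picture that a camera, given by its name, has taken for a name from the list of things; names that differ only in an ending like _2 or _b are one class to them, and where a whole thing is asked for, a point or a joint stands for the part that bears it (a point fixed in the world has none). Each returns a list of dicts, best first, with "confidence" (0 to 1); they miss things now and then, are a little off and sometimes report something else, mostly with a low value. They report only what shows in the picture. A call takes as long as a camera call.
- trace(query, camera): "mask" (384x512 bool, what is visible of it) and "at" ([column, row] in pixels, amid what is visible of it).
The state is a dict: "t": time; "joints": joint angles; "dq": joint speeds; "tau": joint torques, N m; "eef_pos": TCP position; "orientation": TCP orientation; "wrist_force": force on the tool from outside, world axes, zero at the start; "torque": the same for the moment, N m; "grip_width": finger opening in m.
Only numpy, scipy, OpenCV 4.12 (cv2) and the standard library are available. Lean on these libraries where they do the work, as an engineer would, in place of code of your own. Each camera call takes 0.05 s, during which the arm holds its last target.

## Task

Point at the lens of the camera with the orange ring: bring the fingertips down to the middle of its height, two to three centimetres in front of the glass, and stay there for a good two seconds so that it can focus on them, without touching any of the cameras or putting the fingertips in front of the other two lenses. Then lock the focus: push the red-balled lever on the control box all the way over, away from the black dot and towards the green dot, without shoving the loose box along or lifting it. Lift nothing, leave the other things on the bench where they are, and finish clear of everything.

Things in the scene. Friction and masses are not known exactly. Their poses are not given: they have to be found in the camera images.
- cam_orange_lens (a point): centre of the front glass (44 mm across) of the camera with the orange ring (ring 58 mm across, 18 mm wide, at the very front), 110 mm above the table. x points level straight out of the lens, away from the camera and roughly away from the robot; z is up. The barrel (52 mm thick, 150 mm long) lies behind along -x.
- cam_blue_lens (a point): centre of the front glass (44 mm across) of the camera with the blue ring (ring 58 mm across, 18 mm wide, at the very front), 110 mm above the table. x points level straight out of the lens, away from the camera and roughly away from the robot; z is up. The barrel (52 mm thick, 150 mm long) lies behind along -x.
- cam_green_lens (a point): centre of the front glass (44 mm across) of the camera with the green ring (ring 58 mm across, 18 mm wide, at the very front), 110 mm above the table. x points level straight out of the lens, away from the camera and roughly away from the robot; z is up. The barrel (52 mm thick, 150 mm long) lies behind along -x.
- cam_orange: camera with the orange ring, bolted down: origin on the table under the middle of its carrier (120 x 74 mm), 76 mm behind the lens face; x towards the lens. Three cameras, alike but for ring colour, and the lever box are shuffled among four places in a row about 200 mm apart.
- cam_blue: camera with the blue ring, same shape and axes.
- cam_green: camera with the green ring, same shape and axes.
- lever_pivot (a point): pivot of the lever, over the middle of the control box, 62 mm above the table. x runs level along the box towards the end with the small green dot (locked), roughly away from the robot; -x towards the black dot (unlocked). The lever swings in the vertical plane of this x. The pivot sits in a grey block 70 x 50 mm, its top at 65 mm, with a dark hub to 75 mm.
- lock_lever (a joint): angle of the lever in rad: 0 = leaning 0.5 rad from upright to -x of lever_pivot (unlocked), 0.5 = upright, 1.0 = leaning 0.5 rad to +x (fully over, at its stop). It stays where it is left; about 1 N at the ball moves it.
- lock_lever_tip (a point): centre of the red ball (26 mm diameter) on the end of the 60 mm long, 10 mm thick steel lever; 60 mm from lever_pivot, 115 to 122 mm above the table.
- lock_box: the loose control box, black with an aluminium top, 150 mm along its x, 90 mm wide, 40 mm high, about 1.7 kg, standing on the table: origin at the middle of its underside, x as for lever_pivot.
- lens_cell_mid (a point): middle of a brass disc, 48 mm across and 18 mm high, lying on the table. Loose bystander; leave it alone.
- post_mid (a point): middle of a steel post, 25 mm thick and 60 mm high, standing on the table. Loose bystander; leave it alone.
- driver_mid (a point): grip of a screwdriver with red handle, 150 mm long, lying crosswise on the table. Loose bystander; leave it alone.

How it is judged:
By the outcome, as a careful person would: the job done as asked, in the order asked, and still so for the second after the job is handed in, with the robot touching nothing.
It also fails if it takes over 51 s, if anything falls off the work surface, if the arm or the gripper's body presses on something with over 40 N, if the wrist force passes 120 N, or if a joint passes its speed limit or range.

## Working session

There is one attempt and no reset: what is moved stays moved. The work goes in short steps, Python scripts to look and compute and a shell command to move; the robot and the scene stay as the last step left them, time stands still between calls to the robot, and variables do not carry over. Pictures are saved under pics/ and viewed, and the job is handed in when it is done.

```bash
ls; mkdir -p pics; python3 - <<'E'
from workcell import sensors,capture,camera_params
import cv2
print(sensors.state())
for n in("scene","top"):
    p,d=capture(n); cv2.imwrite(f"pics/{n}0.png",p[:,:,::-1]); print(camera_params(n))
E
```

```text
pics
{'t': 0.0, 'joints': array([ 1.29000221e+00,  2.38788248e-01, -1.42413902e-02,  1.31919745e+00,
        4.83139789e-06,  1.57078082e+00]), 'dq': array([ 3.02346667e-05, -7.64892996e-04, -3.18634072e-04, -1.58884900e-03,
        1.44685978e-03,  2.17486663e-04]), 'tau': array([-1.39582851e-03, -5.38774645e+01,  3.46440697e+01,  1.84205174e-02,
       -2.39392393e-04,  1.22879381e-06]), 'eef_pos': array([0.1453729 , 0.50404726, 0.23067871]), 'orientation': array([ 1.39928567e-01,  9.90161343e-01, -7.08003287e-04, -1.02505189e-04]), 'wrist_force': array([-0.12956394, -0.07568566, -0.99890554]), 'torque': array([0.02787331, 0.02034152, 0.00467094]), 'grip_width': 0.08546531819418327}
{'camera_matrix': array([[462.94557694,   0.        , 257.87606394],
       [  0.        , 462.94557694, 194.67820448],
       [  0.        ,   0.        ,   1.        ]]), 'rvec': array([ 2.05984566,  0.69330653, -0.34354787]), 'tvec': array([-0.44484042, -0.13142678,  1.56790085])}
{'camera_matrix': array([[462.760978  ,   0.        , 258.13561036],
       [  0.        , 462.760978  , 197.02671267],
       [  0.        ,   0.        ,   1.        ]]), 'rvec': array([ 2.19252768, -2.16664898,  0.04687081]), 'tvec': array([-0.00496455,  0.59636739,  1.13639363])}
```

View pics/scene0.png

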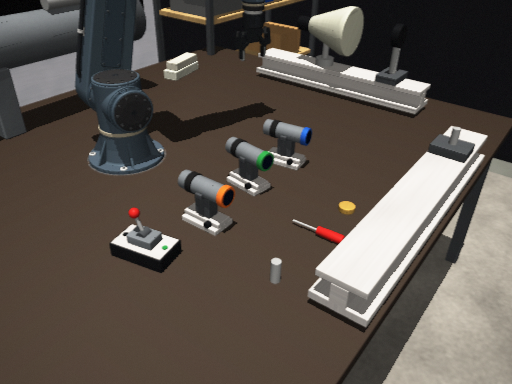

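View pics/top0.png

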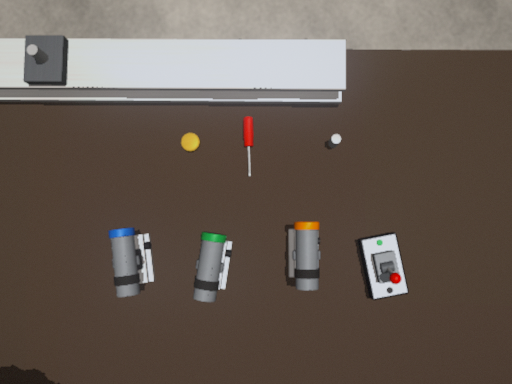

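```bash
cat > h.py <<'E'
import numpy as np,cv2
from workcell import sensors,capture,camera_params,trace
def world(n,px,z):
    c=camera_params(n);R=cv2.Rodrigues(c["rvec"])[0]
    uv=cv2.undistortPoints(np.float32([[px]]),c["camera_matrix"],None)[0,0]
    o=-R.T@c["tvec"].ravel();d=R.T@np.r_[uv,1]
    return o+d*(z-o[2])/d[2]
def cloud(n,d,m):
    c=camera_params(n);R=cv2.Rodrigues(c["rvec"])[0];K=c["camera_matrix"]
    v,u=np.nonzero(m&(d>0));z=d[v,u]
    P=np.c_[(u-K[0,2])/K[0,0]*z,(v-K[1,2])/K[1,1]*z,z]-c["tvec"].ravel()
    return P@R
E
python3 - <<'E'
from h import *
import pickle
out={}
for n in("top","scene"):
    p,d=capture(n)
    for q in["cam_orange_lens","cam_orange","cam_blue","cam_green","lock_box","lock_lever_tip","lens_cell_mid","post_mid","driver_mid"]:
        if n=="scene" and q in("lens_cell_mid","post_mid","driver_mid"): continue
        r=trace(q,n)
        for x in r[:2]:
            P=cloud(n,d,x["mask"]); 
            print(n,q,round(x["confidence"],2),np.round(x["at"]),x["mask"].sum(),np.round(np.percentile(P,[2,50,98],axis=0),3).tolist() if len(P) else None)
        if r: out[n,q]=(r[0]["mask"])
    out[n]=(p,d)
pickle.dump(out,open("o.pkl","wb"))
print(sensors.state()["t"])
E
```

```text
top cam_orange_lens 0.93 [305. 253.] 1982 [[0.387, -0.139, 0.013], [0.461, -0.106, 0.131], [0.532, -0.077, 0.14]]
top cam_orange_lens 0.23 [212. 264.] 2029 [[0.359, 0.072, 0.012], [0.431, 0.101, 0.13], [0.503, 0.139, 0.139]]
top cam_orange 0.63 [305. 254.] 1994 [[0.388, -0.14, 0.002], [0.461, -0.106, 0.131], [0.532, -0.076, 0.14]]
top cam_blue 0.94 [131. 260.] 2357 [[0.37, 0.265, 0.012], [0.441, 0.289, 0.127], [0.509, 0.327, 0.139]]
top cam_blue 0.49 [302. 256.] 2015 [[0.387, -0.14, 0.012], [0.461, -0.106, 0.131], [0.532, -0.076, 0.14]]
top cam_green 0.76 [211. 263.] 2069 [[0.357, 0.072, 0.002], [0.431, 0.102, 0.13], [0.505, 0.139, 0.139]]
top lock_box 0.9 [384. 264.] 2486 [[0.358, -0.352, 0.013], [0.433, -0.298, 0.042], [0.504, -0.252, 0.128]]
top lock_lever_tip 0.42 [393. 277.] 129 [[0.402, -0.32, 0.083], [0.415, -0.306, 0.126], [0.427, -0.297, 0.133]]
top lens_cell_mid 0.78 [194. 146.] 271 [[0.713, 0.154, 0.013], [0.734, 0.175, 0.017], [0.754, 0.196, 0.022]]
top post_mid 0.58 [336. 140.] 97 [[0.725, -0.195, 0.025], [0.734, -0.183, 0.059], [0.746, -0.174, 0.064]]
top post_mid 0.28 [306. 253.] 2034 [[0.387, -0.145, 0.0], [0.459, -0.106, 0.13], [0.532, -0.076, 0.14]]
top driver_mid 0.9 [251. 131.] 300 [[0.69, 0.017, 0.012], [0.757, 0.027, 0.023], [0.794, 0.04, 0.028]]
scene cam_orange_lens 0.92 [209. 200.] 2357 [[0.391, -0.147, 0.002], [0.477, -0.127, 0.09], [0.536, -0.083, 0.138]]
scene cam_orange 0.75 [207. 204.] 2262 [[0.394, -0.147, 0.005], [0.478, -0.127, 0.094], [0.536, -0.088, 0.138]]
scene lock_box 0.94 [148. 249.] 2347 [[0.367, -0.358, 0.005], [0.454, -0.321, 0.041], [0.511, -0.254, 0.123]]
scene lock_lever_tip 0.56 [134. 216.] 141 [[0.407, -0.319, 0.077], [0.421, -0.309, 0.117], [0.429, -0.301, 0.132]]
0.95
```

```bash
python3 - <<'E'
from h import *
import pickle
o=pickle.load(open("o.pkl","rb"))
for n in("top","scene"):
    p,d=o[n]
    hsv=cv2.cvtColor(p,cv2.COLOR_RGB2HSV)
    for q in("cam_orange","cam_green") if n=="top" else ("cam_orange",):
        m=o[n,q]; P=cloud(n,d,m)
        B=P[(P[:,2]>.115)]
        r=cv2.minAreaRect(np.float32(B[:,:2]*1000)); print(n,q,r, np.round(cv2.boxPoints(r)))
        c=B[:,:2].mean(0);u,s,v=np.linalg.svd(B[:,:2]-c);print(c,v[0],"x range",np.sort((B[:,:2]-c)@v[0])[[0,5,-5,-1]])
    ring=(hsv[:,:,0]>5)&(hsv[:,:,0]<15)&(hsv[:,:,1]>180)&(hsv[:,:,2]>100)&o[n,"cam_orange"]
    R=cloud(n,d,ring);print("ring",len(R),np.percentile(R,[2,50,98],axis=0).round(3).tolist())
    P=cloud(n,d,o[n,"lock_box"]);T=P[(P[:,2]>.032)&(P[:,2]<.048)]
    r=cv2.minAreaRect(np.float32(T[:,:2]*1000));print("box",r,np.round(cv2.boxPoints(r)))
    red=((hsv[:,:,0]<4)|(hsv[:,:,0]>176))&(hsv[:,:,1]>180)&(hsv[:,:,2]>90)&cv2.dilate(o[n,"lock_box"].astype(np.uint8),np.ones((9,9))).astype(bool)
    v,u=np.nonzero(red);cx=((u.min()+u.max())/2,(v.min()+v.max())/2);print("red",len(u),cx,world(n,cx,.1147))
    gr=(hsv[:,:,0]>50)&(hsv[:,:,0]<75)&(hsv[:,:,1]>150)&(hsv[:,:,2]>60)&o[n,"lock_box"]
    v,u=np.nonzero(gr)
    if len(u): print("green",world(n,(u.mean(),v.mean()),.041))
E
```

```text
top cam_orange ((459.1271057128906, -112.1954345703125), (150.785888671875, 54.90202331542969), 0.5854297280311584) [[ 383.  -86.]
 [ 384. -140.]
 [ 535. -139.]
 [ 534.  -84.]]
[ 0.4594193  -0.11060335] [-0.99990946 -0.01345615] x range [-0.07512106 -0.07501816  0.07548157  0.07567906]
top cam_green ((430.68157958984375, 109.39529418945312), (56.594757080078125, 152.4416961669922), 82.15703582763672) [[351.  92.]
 [502.  71.]
 [510. 127.]
 [359. 148.]]
[0.43113777 0.10804264] [-0.99148953  0.13018646] x range [-0.07564024 -0.07528391  0.07633698  0.07680673]
ring 18 [[0.518, -0.138, 0.038], [0.523, -0.084, 0.121], [0.536, -0.082, 0.131]]
box ((430.9998474121094, -305.2915344238281), (150.30960083007812, 91.6771011352539), 11.854958534240723) [[ 348. -276.]
 [ 367. -366.]
 [ 514. -335.]
 [ 495. -245.]]
red 82 (np.float64(394.5), np.float64(277.5)) [ 0.41231874 -0.30907833  0.1147    ]
green [ 0.48437273 -0.29231648  0.041     ]
scene cam_orange ((460.94903564453125, -112.83020782470703), (155.66673278808594, 55.020015716552734), 0.6695277690887451) [[ 383.  -86.]
 [ 383. -141.]
 [ 539. -139.]
 [ 538.  -84.]]
[ 0.47036672 -0.12100358] [0.99863207 0.05228762] x range [-0.08723822 -0.08383163  0.06737967  0.06884412]
ring 129 [[0.521, -0.139, 0.093], [0.533, -0.13, 0.125], [0.537, -0.091, 0.14]]
box ((433.70037841796875, -303.5821838378906), (151.42787170410156, 92.60586547851562), 11.837876319885254) [[ 350. -274.]
 [ 369. -364.]
 [ 517. -333.]
 [ 498. -243.]]
red 90 (np.float64(134.0), np.float64(212.5)) [ 0.40709444 -0.30200406  0.1147    ]
green [ 0.48768644 -0.28940839  0.041     ]
```

```bash
python3 - <<'E'
import cv2
p=cv2.imread("pics/top0.png");cv2.imwrite("pics/topc.png",cv2.resize(p[210:310,280:420],None,fx=5.5,fy=5.5,interpolation=cv2.INTER_CUBIC))
E
```

```text
(no output)
```

View pics/topc.png

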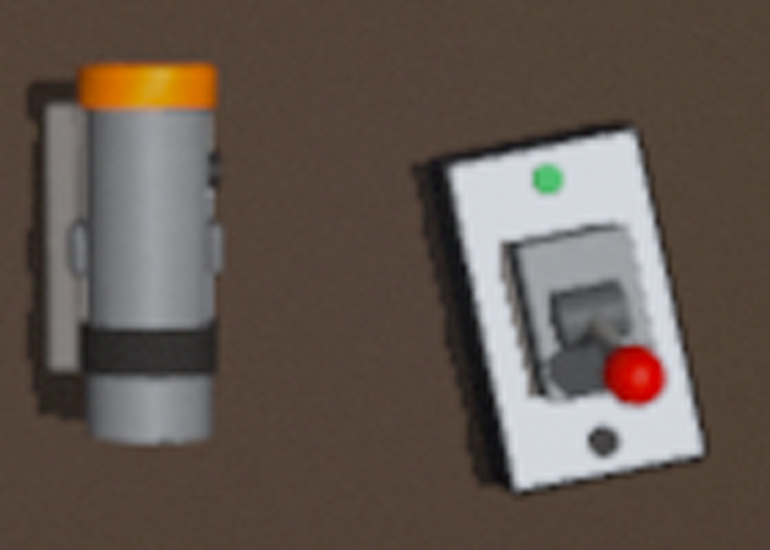

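```bash
python3 -m creep '-0.2 -0.1 -0.3 0; -0.7 -0.5 -0.6 -0.3; -1.3 -1.0 -0.6 -0.6; -1.9 -1.5 -0.6 -0.9; -2.5 -2.0 -0.6 -1.2; -3.1 -2.5 -0.6 -1.5; -3.7 -3.0 -0.6 -1.8; -4.3 -3.5 -0.6 -2.1; -4.9 -4.0 -0.6 -2.4; -5.5 -4.5 -0.6 -2.7' 1 20
python3 - <<'E'
from h import *
print(sensors.state()["joints"])
E
```

```text
t: 1.95
eef_pos: [0.348, 0.2106, 0.2615]
orientation: [-0.002, 1.0, 0.0, 0.0]
wrist_force: [0.7, 0.1, -0.7]
grip_width: -0.0
[ 5.44290164e-01  2.45987779e-02 -1.90661429e-01  1.35491343e+00
 -7.21094750e-05  5.40863758e-01]
```

```bash
python3 -m creep '-0.4 -0.5 0 0; -0.9 -1.2 0 0; -1.4 -1.95 0 0; -1.9 -2.7 0 0; -2.4 -3.5 0 0; -2.9 -4.3 0 0; -3.4 -5.1 0 0; -3.9 -5.8 0 0; -4.2 -6.3 0 0; -4.3 -6.45 0 0'
python3 -m creep '0 0 0 0; 0 0 0 0'
python3 - <<'E'
from h import *
s=sensors.state();print(s["eef_pos"],s["orientation"])
for n in("wrist","top"):
    p,d=capture(n); cv2.imwrite(f"pics/{n}1.png",p[:,:,::-1])
    if n=="wrist":
        print(camera_params(n))
E
```

```text
t: 2.95
eef_pos: [0.5641, -0.1127, 0.2605]
orientation: [0.0, 1.0, -0.0, -0.0]
wrist_force: [-0.5, -0.1, 0.3]
grip_width: -0.0
t: 3.15
eef_pos: [0.5624, -0.1093, 0.2613]
orientation: [-0.001, 1.0, 0.0, -0.0]
wrist_force: [-0.6, 0.2, -0.5]
grip_width: 0.0001
[ 0.56243442 -0.10934907  0.26129305] [-1.07693689e-03  9.99999361e-01  1.41105276e-04 -3.13801444e-04]
{'camera_matrix': array([[293.52991875,   0.        , 253.96976361],
       [  0.        , 293.52991875, 191.7768661 ],
       [  0.        ,   0.        ,   1.        ]]), 'rvec': array([-2.06771786, -2.07125444, -0.29933037]), 'tvec': array([ 0.10888557, -0.58409615,  0.25079489])}
```

View pics/wrist1.png

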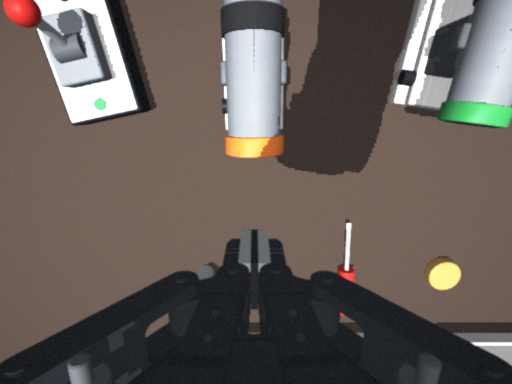

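View pics/top1.png

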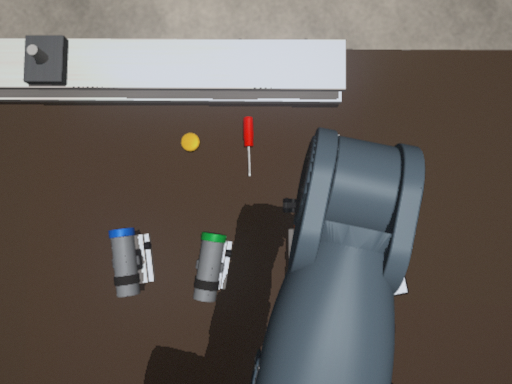

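```bash
python3 - <<'E'
from h import *
p,d=capture("wrist");c=camera_params("wrist")
s=sensors.state();print(s["eef_pos"])
hsv=cv2.cvtColor(p,cv2.COLOR_RGB2HSV)
ring=(hsv[:,:,0]>4)&(hsv[:,:,0]<17)&(hsv[:,:,1]>180)&(hsv[:,:,2]>80);ring[:,300:]=0
R=cv2.Rodrigues(c["rvec"])[0];print("campos",-R.T@c["tvec"].ravel())
P=cloud("wrist",d,ring);print(len(P),np.percentile(P,[1,50,99],axis=0).round(4).tolist())
T=P[P[:,2]>.134];print("top front x",np.percentile(T[:,0],[1,50,99]),"y mid",(P[:,1].max()+P[:,1].min())/2)
# barrel sides
r=trace("cam_orange","wrist");print([(x["confidence"],x["at"]) for x in r])
B=cloud("wrist",d,r[0]["mask"]);B=B[B[:,2]>.12]
b=cv2.minAreaRect(np.float32(B[:,:2]*1000));print(b)
tip=cloud("wrist",d,np.zeros(d.shape,bool)|((np.arange(384)[:,None]>228)&(np.arange(384)[:,None]<236)&(np.abs(np.arange(512)-254)<12)))
print("tip",np.median(tip,0),tip.min(0))
r=trace("lock_box","wrist");L=cloud("wrist",d,r[0]["mask"]);L=L[(L[:,2]>.034)&(L[:,2]<.046)]
print(cv2.minAreaRect(np.float32(L[:,:2]*1000)),L.max(0))
v,u=np.nonzero((hsv[:,:,0]>50)&(hsv[:,:,0]<75)&(hsv[:,:,1]>150)&(np.arange(512)<200))
print("green",world("wrist",(u.mean(),v.mean()),.041))
E
```

```text
[ 0.56250785 -0.10891945  0.2617342 ]
campos [ 0.4902509  -0.10859161  0.4049296 ]
363 [[0.5181, -0.1358, 0.1152], [0.5271, -0.0915, 0.1316], [0.5344, -0.0805, 0.1389]]
top front x [0.52031671 0.52918945 0.53465357] y mid -0.10809857906057846
[(0.69, [252.3, 74.1])]
((470.1580810546875, -109.83807373046875), (130.8106231689453, 54.165042877197266), 0.804201066493988)
tip [ 0.55077905 -0.10826724  0.27041777] [ 0.55003041 -0.11390681  0.26540074]
((439.7767028808594, -300.798583984375), (133.48281860351562, 90.2251205444336), 11.60910415649414) [ 0.51276335 -0.24432402  0.0459736 ]
green [nan nan nan]<stdin>:18: RuntimeWarning: Mean of empty slice.
  ret = ret.dtype.type(ret / rcount)
```

```bash
python3 -m creep '0.04 0 0.3 0; 0.04 0 0.7 0; 0.04 0 1.1 0; 0.04 0 1.5 0; 0.04 0 1.9 0; 0.04 0 2.3 0; 0.04 0 2.6 0; 0.04 0 2.85 0; 0.04 0 3.0 0; 0.04 0 3.03 0'
python3 -m creep '0 0 0 0; 0 0 0 0; 0 0 0 0'
python3 - <<'E'
from h import *
print(np.mean([(sensors.state()["eef_pos"],capture("wrist"))[0] for i in range(5)],axis=0))
p,d=capture("scene"); cv2.imwrite("pics/scene2.png",cv2.resize(p[120:280,100:340,::-1],None,fx=3.3,fy=3.3))
p,d=capture("wrist"); cv2.imwrite("pics/wrist2.png",p[:,:,::-1])
E
```

```text
t: 4.4
eef_pos: [0.5607, -0.1098, 0.1093]
orientation: [-0.001, 1.0, 0.0, -0.0]
wrist_force: [-0.2, 0.0, 0.8]
grip_width: -0.0002
t: 4.7
eef_pos: [0.5614, -0.1102, 0.1105]
orientation: [-0.001, 1.0, -0.0, 0.001]
wrist_force: [1.4, -0.3, 0.0]
grip_width: 0.0002
[ 0.56125281 -0.11016197  0.11028587]
```

View pics/scene2.png

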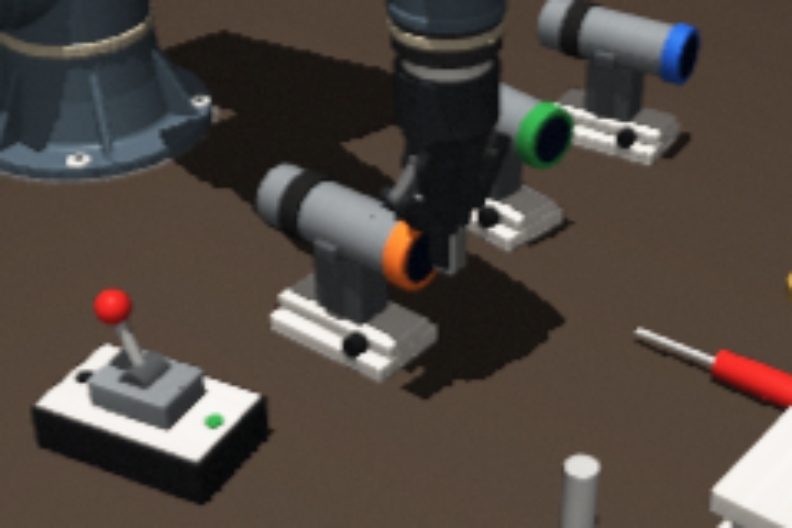

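View pics/wrist2.png

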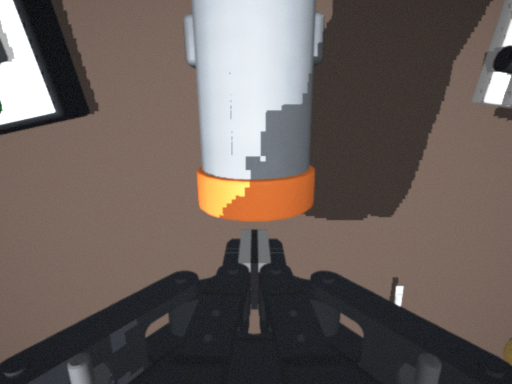

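The pictures show the shut fingertips at scene px (455,260), in front of the orange glass. In the wrist view they are centred on the ring, at column 254 against 256, and not touching. I'll hold here.

```bash
for i in 1 2 3; do python3 -m creep '0 0 0 0; 0 0 0 0; 0 0 0 0; 0 0 0 0; 0 0 0 0; 0 0 0 0; 0 0 0 0; 0 0 0 0; 0 0 0 0; 0 0 0 0' | head -2; done
```

```text
t: 6.05
eef_pos: [0.561, -0.1101, 0.1098]
t: 7.05
eef_pos: [0.561, -0.1101, 0.1098]
t: 8.05
eef_pos: [0.561, -0.1101, 0.1098]
```

```bash
python3 -m creep '0 0 -0.4 0; 0 0 -1.0 0; 0 0 -1.6 0; 0 0 -2.2 0; 0 0 -2.8 0; 0.2 -0.2 -3.0 0; 0.7 -0.7 -3.0 -0.3; 1.2 -1.2 -3 -0.7; 1.7 -1.7 -3 -1.1; 2.2 -2.2 -3 -1.5'
python3 -m creep '0.5 -0.5 0 -0.2; 1.0 -1.0 0 -0.47; 1.5 -1.5 0 -0.47; 1.9 -1.9 0 -0.47; 2.02 -2.03 0 -0.47; 2.02 -2.03 0 -0.47'
python3 - <<'E'
from h import *
p,d=capture("wrist");cv2.imwrite("pics/wrist3.png",p[:,:,::-1])
s=sensors.state();print(s["eef_pos"],s["orientation"])
r=trace("lock_box","wrist");print(r[0]["confidence"]);L=cloud("wrist",d,r[0]["mask"]);
T=L[(L[:,2]>.035)&(L[:,2]<.046)]
b=cv2.minAreaRect(np.float32(T[:,:2]*1000));print(b,cv2.boxPoints(b).round())
r=trace("lock_lever_tip","wrist");print([(x["confidence"],x["at"]) for x in r])
hsv=cv2.cvtColor(p,cv2.COLOR_RGB2HSV)
red=((hsv[:,:,0]<4)|(hsv[:,:,0]>176))&(hsv[:,:,1]>180)&(hsv[:,:,2]>70);red[250:]=0
v,u=np.nonzero(red);cx=((u.min()+u.max())/2,(v.min()+v.max())/2);print(len(u),cx,world("wrist",cx,.1147))
print(cloud("wrist",d,red).max(0))
E
```

```text
t: 9.05
eef_pos: [0.4495, -0.2212, 0.2592]
orientation: [-0.08, 0.997, 0.0, -0.0]
wrist_force: [0.7, -0.1, 0.1]
grip_width: -0.0
t: 9.65
eef_pos: [0.3665, -0.3372, 0.2594]
orientation: [-0.103, 0.995, 0.0, -0.0]
wrist_force: [0.2, 0.4, 0.1]
grip_width: -0.0002
[ 0.36713806 -0.33644579  0.25946661] [-1.03272016e-01  9.94653086e-01  3.19489425e-04 -1.65350521e-04]
0.64
((430.7066345214844, -302.348876953125), (145.81028747558594, 89.96210479736328), 11.823647499084473) [[ 350. -273.]
 [ 369. -361.]
 [ 511. -331.]
 [ 493. -243.]]
[(0.57, [274.2, 224.9])]
50 (np.float64(272.5), np.float64(220.5)) [ 0.40674977 -0.30640342  0.1147    ]
[ 0.40782255 -0.29760414  0.12635963]
```

View pics/wrist3.png

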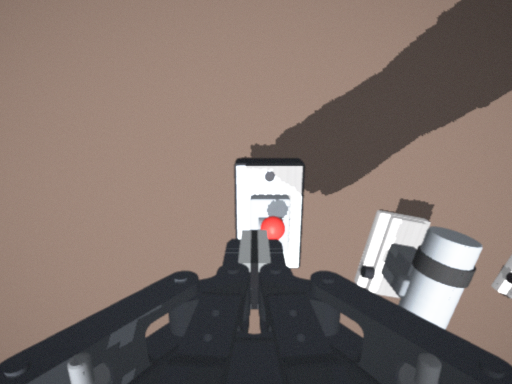

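```bash
python3 -m creep '0.15 0.2 0 0; 0.28 0.37 0 0; 0.28 0.37 0.3 0; 0.28 0.37 0.8 0; 0.28 0.37 1.3 0; 0.28 0.37 1.8 0; 0.28 0.37 2.3 0; 0.28 0.37 2.7 0; 0.28 0.37 3.0 0; 0.28 0.37 3.12 0'
python3 -m creep '0 0 0 0; 0 0 0 0; 0 0 0 0'
python3 - <<'E'
from h import *
p,d=capture("wrist");cv2.imwrite("pics/wrist4.png",p[:,:,::-1])
p,d=capture("scene");cv2.imwrite("pics/scene4.png",cv2.resize(p[160:290,60:260,::-1],None,fx=4,fy=4))
s=sensors.state();print(s["eef_pos"],s["orientation"])
E
```

```text
t: 10.8
eef_pos: [0.3491, -0.3198, 0.1028]
orientation: [-0.104, 0.995, 0.001, -0.001]
wrist_force: [0.9, 0.4, 0.5]
grip_width: 0.0001
t: 11.1
eef_pos: [0.3504, -0.3216, 0.1048]
orientation: [-0.104, 0.995, -0.001, 0.0]
wrist_force: [0.5, 0.4, 0.1]
grip_width: -0.0003
[ 0.35038296 -0.3215833   0.10455473] [-1.03990729e-01  9.94578034e-01 -5.27672890e-04  4.28598420e-04]
```

View pics/wrist4.png

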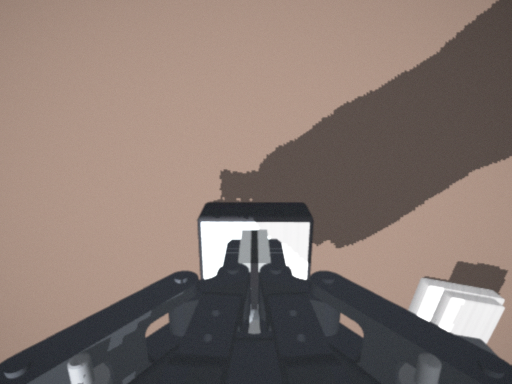

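View pics/scene4.png

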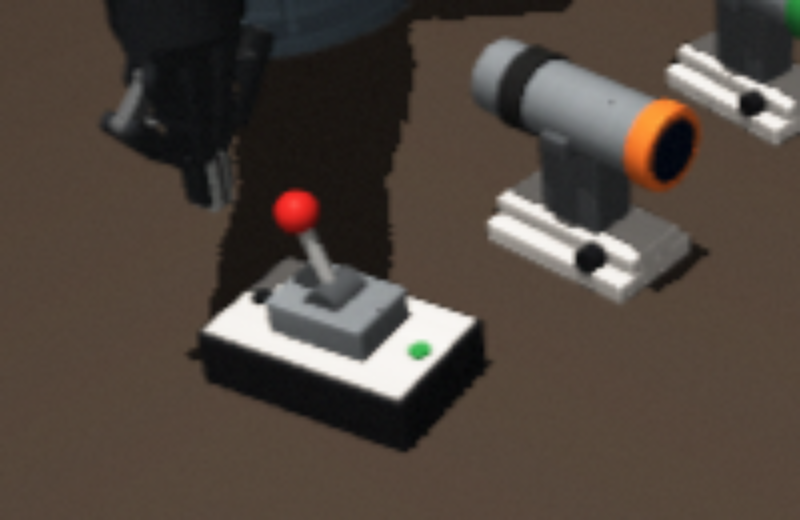

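```bash
python3 -m creep '-0.1 0 0 0; -0.25 0 0 0; -0.4 0 0 0; -0.55 0 0 0; -0.7 0 0 0; -0.85 0 0 0; -1.0 0 0 0; -1.1 0 0 0; -1.2 0 0 0; -1.3 0 0 0'
python3 -m creep '-0.05 0 0 0; -0.1 0 0 0; -0.15 0 0 0; -0.2 0 0 0; -0.2 0 0 0; -0.2 0 0 0'
python3 - <<'E'
from h import *
p,d=capture("scene");cv2.imwrite("pics/scene5.png",cv2.resize(p[160:290,60:260,::-1],None,fx=4,fy=4))
s=[(sensors.state(),capture("scene"))[0] for i in range(5)];print(np.mean([x["eef_pos"] for x in s],0),np.mean([x["wrist_force"] for x in s],0))
E
```

```text
t: 12.2
eef_pos: [0.4139, -0.3078, 0.1038]
orientation: [-0.104, 0.995, 0.0, -0.0]
wrist_force: [-0.6, -0.8, 0.9]
grip_width: -0.0002
t: 12.8
eef_pos: [0.4235, -0.3058, 0.1038]
orientation: [-0.104, 0.995, -0.0, 0.0]
wrist_force: [-0.3, 0.0, 0.2]
grip_width: 0.0001
[ 0.42339103 -0.30582538  0.10383356] [ 0.32616108  0.14322516 -0.29233586]
```

View pics/scene5.png

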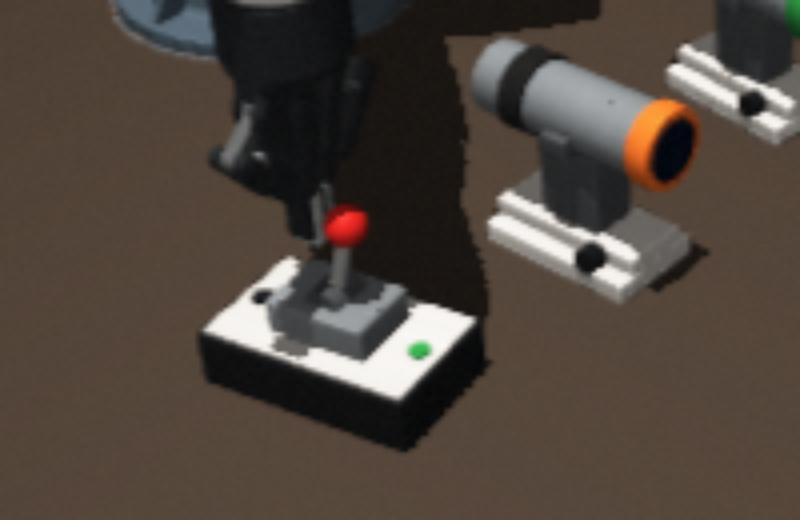

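```bash
python3 -m creep '-0.04 0 0 0; -0.08 0 0 0; -0.12 0 0 0; -0.16 0 0 0; -0.16 0 0 0'
cat > f.py <<'E'
from h import *
s=[(sensors.state(),capture("scene"))[0] for i in range(4)]
e=np.mean([x["eef_pos"] for x in s],0);f=np.mean([x["wrist_force"] for x in s],0);u=np.array([.979,.2055])
print("s mm",((e[:2]-[.4325,-.3038])@u*1000).round(2),"F",(f[:2]@u).round(2),f.round(2),s[-1]["t"])
E
python3 f.py
python3 -m creep '-0.02 0 0 0; -0.04 0 0 0; -0.04 0 0 0' >/dev/null; python3 f.py
python3 - <<'E'
from h import *
p,d=capture("scene");cv2.imwrite("pics/scene6.png",cv2.resize(p[160:290,60:260,::-1],None,fx=4,fy=4))
E
```

```text
t: 13.6
eef_pos: [0.4315, -0.3041, 0.1038]
orientation: [-0.104, 0.995, 0.0, 0.0]
wrist_force: [-0.3, -0.3, -0.1]
grip_width: -0.0001
s mm -1.05 F -0.05 [ 0.02 -0.32 -0.21] 13.75
s mm 0.67 F -0.73 [-0.67 -0.35 -0.85] 14.25
```

View pics/scene6.png

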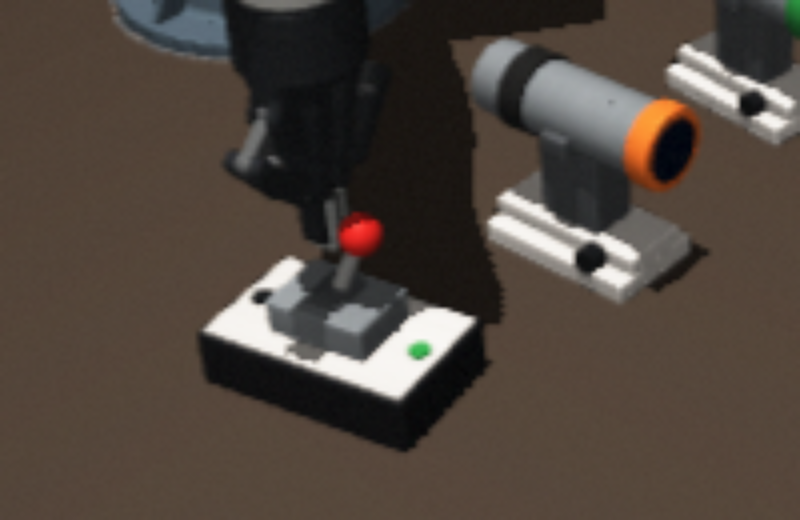

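```bash
cat >> f.py <<'E'
p,d=capture("scene");hsv=cv2.cvtColor(p,cv2.COLOR_RGB2HSV)
g=(hsv[:,:,0]>50)&(hsv[:,:,0]<75)&(hsv[:,:,1]>120);g[:230]=0;g[:,200:]=0
r=((hsv[:,:,0]<4)|(hsv[:,:,0]>176))&(hsv[:,:,1]>180)&(hsv[:,:,2]>70);r[:,200:]=0
for m in(g,r):
    v,u=np.nonzero(m);print(u.mean().round(2),v.mean().round(2),len(u),end=" | ")
print()
E
python3 f.py
python3 -m creep '-0.02 0 0 0; -0.02 0 0 0' >/dev/null; python3 f.py
python3 -m creep '-0.02 0 0 0; -0.02 0 0 0' >/dev/null; python3 f.py
```

```text
s mm 0.66 F -1.21 [-1.04 -0.9  -0.52] 14.5
164.58 247.25 12 | 149.66 218.11 92 | 
s mm 1.7 F -1.03 [-1.04 -0.05 -0.34] 14.95
164.58 247.25 12 | 150.02 218.49 88 | 
s mm 2.73 F -0.99 [-1.   -0.07 -1.21] 15.4
164.58 247.25 12 | 150.54 218.57 90 |
```

```bash
python3 -m creep '-0.02 0 0 0; -0.02 0 0 0' >/dev/null; python3 f.py
python3 - <<'E'
from h import *
c=camera_params("scene")
for a in(-.5,0,.3,.4,.5):
    P=np.array([.4325,-.3038,.062])+.06*np.array([np.sin(a)*.979,np.sin(a)*.2055,np.cos(a)])
    print(a,cv2.projectPoints(P[None],c["rvec"],c["tvec"],c["camera_matrix"],None)[0].ravel())
E
```

```text
s mm 3.74 F -0.84 [-0.83 -0.14 -1.22] 15.85
164.58 247.25 12 | 150.79 218.97 94 | 
-0.5 [130.69662221 213.58162541]
0 [140.31991032 214.23275836]
0.3 [146.7143135 217.1492079]
0.4 [148.81268505 218.4982966 ]
0.5 [150.85557292 220.01354444]
```

```bash
for i in 1 ; do python3 -m creep '-0.02 0 0 0; -0.04 0 0 0; -0.04 0 0 0' >/dev/null; python3 f.py; done
python3 -m creep '-0.02 0 0 0; -0.02 0 0 0' >/dev/null; python3 f.py
python3 -m creep '-0.02 0 0 0; -0.02 0 0 0' >/dev/null; python3 f.py
```

```text
s mm 5.23 F -4.92 [-4.74 -1.35 -0.44] 16.4
164.58 247.25 12 | 151.38 219.51 89 | 
s mm 5.43 F -8.79 [-8.28 -3.37  0.88] 16.85
164.58 247.25 12 | 151.52 219.45 87 | 
s mm 5.69 F -12.44 [-11.91  -3.76   2.69] 17.3
164.58 247.25 12 | 151.49 219.54 89 |
```

The force rose from 1 N to 12 N while the ball stopped moving, so the lever is at its stop. The green dot on the box hasn't moved by a pixel. Backing off.

```bash
python3 -m creep '0.1 0 0 0; 0.3 0 0 0; 0.6 0 0 0; 0.9 0 0 0; 1.2 0 0 0; 1.5 0 0 0; 1.7 0 -0.2 0; 1.8 0 -0.7 0; 1.8 0 -1.3 0; 1.8 0 -2.0 0'
python3 -m creep '0.1 -0.3 -0.6 0; 0.2 -0.7 -1.2 0; 0.3 -1.1 -1.5 0; 0.3 -1.5 -1.7 0; 0.3 -1.9 -1.7 0; 0.3 -1.9 -1.7 0; 0.3 -1.9 -1.7 0; 0.3 -1.9 -1.7 0'
python3 f.py
python3 - <<'E'
from h import *
for n in("scene","top"):
    p,d=capture(n);cv2.imwrite(f"pics/{n}7.png",p[:,:,::-1])
    r=trace("lock_box",n)
    P=cloud(n,d,r[0]["mask"]);T=P[(P[:,2]>.032)&(P[:,2]<.048)]
    print(n,cv2.minAreaRect(np.float32(T[:,:2]*1000)))
    hsv=cv2.cvtColor(p,cv2.COLOR_RGB2HSV)
    red=((hsv[:,:,0]<4)|(hsv[:,:,0]>176))&(hsv[:,:,1]>180)&(hsv[:,:,2]>90)&cv2.dilate(r[0]["mask"].astype(np.uint8),np.ones((9,9))).astype(bool)
    v,u=np.nonzero(red);cx=((u.min()+u.max())/2,(v.min()+v.max())/2);print("red",len(u),cx,world(n,cx,.1147))
    q=cv2.imread("pics/%s0.png"%n); print("changed px outside arm see image")
E
```

```text
t: 18.4
eef_pos: [0.3509, -0.3208, 0.2053]
orientation: [-0.104, 0.995, 0.0, -0.0]
wrist_force: [0.9, -1.2, 0.2]
grip_width: -0.0001
t: 19.2
eef_pos: [0.3565, -0.4163, 0.2891]
orientation: [-0.104, 0.995, 0.0, -0.0]
wrist_force: [-0.3, 0.4, -0.4]
grip_width: 0.0002
s mm -97.39 F -0.46 [-0.44 -0.14 -0.22] 19.35
164.58 247.25 12 | 151.13 219.24 95 | 
scene ((432.23944091796875, -303.3497314453125), (152.33570861816406, 92.74656677246094), 11.805837631225586)
red 92 (np.float64(151.0), np.float64(219.0)) [ 0.45801132 -0.29499737  0.1147    ]
changed px outside arm see image
top ((431.4242248535156, -304.89410400390625), (149.71896362304688, 90.72209167480469), 11.923798561096191)
red 88 (np.float64(389.5), np.float64(256.0)) [ 0.46027314 -0.29814209  0.1147    ]
changed px outside arm see image
```

View pics/scene7.png

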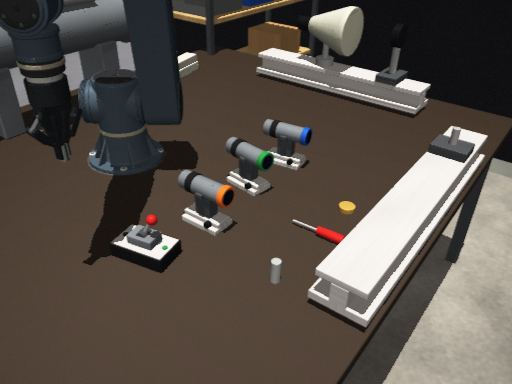

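View pics/top7.png

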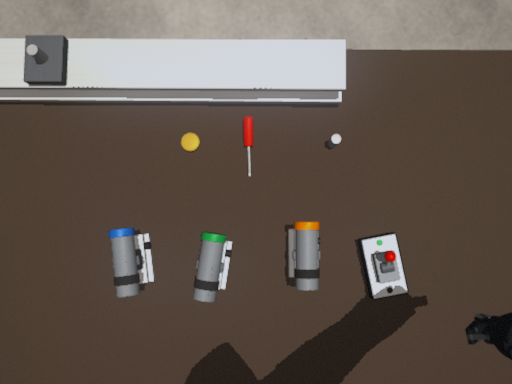

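```bash
python3 - <<'E'
from h import *
import pickle
from scipy.optimize import least_squares
o=pickle.load(open("o.pkl","rb"))
for n in("scene","top"):
  for lab,(p,d) in(("before",o[n]),("after",capture(n))):
    hsv=cv2.cvtColor(p,cv2.COLOR_RGB2HSV)
    red=((hsv[:,:,0]<6)|(hsv[:,:,0]>174))&(hsv[:,:,1]>140)&(hsv[:,:,2]>40)
    red&=cv2.dilate(o[n,"lock_box"].astype(np.uint8),np.ones((15,15))).astype(bool)
    P=cloud(n,d,red);med=np.median(P,0);P=P[np.linalg.norm(P-med,axis=1)<.02]
    f=least_squares(lambda c:np.linalg.norm(P-c,axis=1)-.013,med-[0,0,.01],loss="soft_l1",f_scale=.002)
    v,u=np.nonzero(red);(c,r)=cv2.minEnclosingCircle(np.float32(np.c_[u,v]))
    a=(f.x-[.4325,-.3038,.062]);s=a[:2]@[.979,.2055]
    print(n,lab,len(u),f.x.round(4),"circle",np.round(c,2),round(r,2),"s",s.round(4),"angle",np.arctan2(s,a[2]).round(3),"r",np.hypot(s,a[2]).round(4))
    
    cv2.imwrite(f"pics/b_{n}_{lab}.png",cv2.resize(p[int(c[1])-20:int(c[1])+35,int(c[0])-35:int(c[0])+35,::-1],None,fx=10,fy=10,interpolation=cv2.INTER_CUBIC))
E
```

```text
scene before 106 [ 0.411  -0.3062  0.1195] circle [133.56 212.18] 5.86 s -0.0215 angle -0.358 r 0.0614
scene after 56 [ 0.4598 -0.2966  0.1159] circle [151.  219.5] 5.59 s 0.0282 angle 0.482 r 0.0608
top before 90 [ 0.4112 -0.3094  0.1185] circle [394.74 277.66] 5.43 s -0.022 angle -0.371 r 0.0607
top after 93 [ 0.4594 -0.2994  0.1145] circle [389.5  256.12] 5.48 s 0.0272 angle 0.478 r 0.0592
```

View pics/b_scene_after.png

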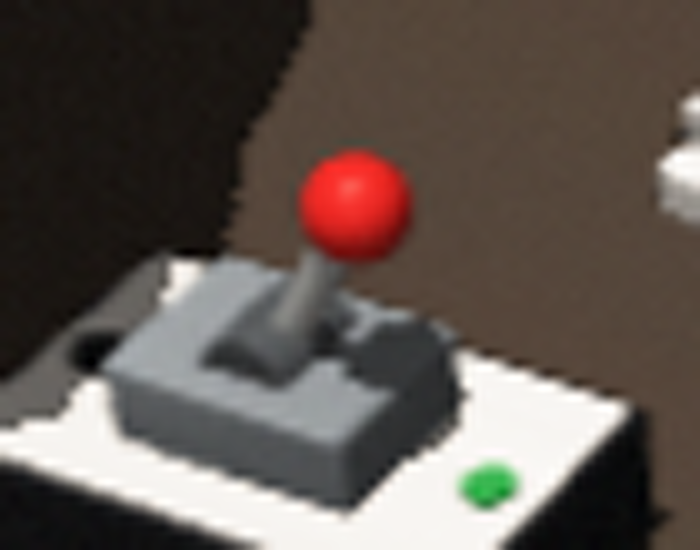

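View pics/b_scene_before.png

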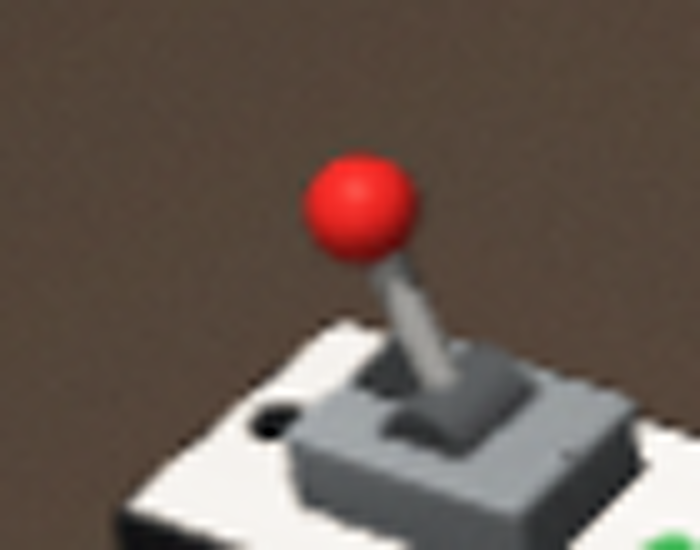

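```bash
python3 - <<'E'
from workcell import workorder,sensors
print(workorder.close_job(),sensors.state()["t"])
E
```

```text
the job is handed in; nothing more can be done
the job is handed in; nothing more can be done
```

The focus hold and the lever lock are both done, and the job is handed in at about 20 s of the 51 s allowed.

- **Focus:** I held the closed fingertips in front of the orange-ring lens at its mid-height (z about 0.110 m) for a little over 3 s. They stood about 26 mm from the glass by the top and wrist cameras. The scene camera put the glass 3 mm nearer, which makes it about 23 mm, still within 2 to 3 cm. The fingertips crossed well above the other two lenses, and nothing was touched.
- **Lever:** I pushed the red ball from the black-dot side towards the green dot until it stopped against its end. The push force rose from about 1 N to 12 N with no further movement. A fit of the ball afterwards gave about 0.48 rad past upright from both cameras (the stop is at 0.5 rad), with the ball 115 mm above the table.
- **Box and bystanders:** The green dot stayed on the same pixel throughout, and the box measured within 2 mm of where it started, which is within measurement error. In the final pictures the cameras, disc, post and screwdriver look unmoved; I did not measure those.
- **Finish:** The arm ended about 0.29 m up, clear of everything.

**Checks that disagreed:** A first rough estimate of the ball's travel, from image outlines, came out 6 to 8 mm short of the full swing. The ball fit explains it: the lever started at about 0.36 rad from upright rather than 0.5, so its full swing was shorter.

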